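# Unlock the sample lock-box with its key

## Task

Take the blue-headed key from its stand and feel it gently into the keyhole of the sprung, floating lock on top of the grey lock-box until it is fully home, without pressing the lock core down to the bottom of its travel. Then turn the key clockwise most of a quarter turn, until the hidden bolt lets the drawer spring out, without wrenching it, and leave it in the lock, turned and let go. Do not push the bottle or the timer about.

Things in the scene. Friction and masses are not known exactly. Their poses are not given: they have to be found in the camera images.
- key: Loose key, about 50 g, 72 mm tall, upright in its stand at first. Origin: centre of its lower end; z up. Brass blade 20 mm wide along x, 6 mm thick along y, 10 mm tall, its lower edge and corners rounded (radius 3 mm); then a round shank of 6 mm diameter; a shoulder of 18 mm diameter from z = 22 to 26 mm; a 9 mm neck; the blue head. The same after a half turn about z.
- key_stand: Fixed wooden block 64 x 50 mm (base 72 x 58 mm), top at z = 30 mm; origin: centre of its underside. The key hangs by its shoulder in a slot along its x axis, with up to 1.5 mm play, its lower end 8 mm above the stand's origin; it lifts straight out.
- lockbox: Fixed grey box, 150 mm along x, 180 mm along y, 94 mm tall, drawer in the face towards its -x; origin: centre of its underside. In its top a square opening with a dark bezel (70 mm outside, top at z = 98 mm), where the 46 mm square steel core stands. The lock is delicate: the contact forces of the key on the box, pressing and twisting together, must stay below 30 N.
- lock_centre (a point): Middle of the bezel, at the height of the unpressed core's flat top (104 mm above the box's underside); axes as the box's. The lock and drawer are one adjustable insert, so the keyhole's centre stands up to 5 mm off this point in the box's x and up to 5 mm in y, differently each time, and stays there. Keyhole: slot 22 mm along the box's x, 7.5 mm wide, edges bevelled 1 mm.
- barrel (a joint): Turn of the lock barrel by the key, rad: 0 as found, growing clockwise seen from above, solid stop at 1.57. A 10 mm thick plate above it lets the key turn only when fully home, and then holds it in. Friction about 0.06 N m; it stays where left; the blade has about 0.1 rad of play. The hidden bolt is clear of the drawer at about 0.9.
- drawer (a joint): How far the drawer has come out towards the box's -x, m: 0 shut and bolted, stop at 0.045. A spring of about 5 N drives it out by itself when the bolt lets go.
- bottle: Loose bystander: clear bottle with blue cap, 70 mm diameter, 141 mm tall; origin: centre of its underside.
- timer: Loose bystander: white bench timer, 62 x 68 x 19 mm; origin: centre of its underside.
- key_head (a point): Middle of the key's blue plastic head, 56 mm above the key's lower end; axes as the key's. The head is 34 mm along x, 10 mm thick along y and 32 mm tall; pinch it across its thickness.
- core (a joint): How far the sprung lock core is pressed down, m: 0 to 0.008, 4 N at first, then 1 N more per mm; never press it beyond 0.007. A key pressed beside the slot pushes it down; when the key finds the slot the core rises again round it. Fully home: the shoulder lies on the core's top, the key's lower end 22 mm below that top.

How it is judged:
By the outcome, as a careful person would: the job done as asked, in the order asked, and still so for the second after the job is handed in, with the robot touching nothing.
It also fails if it takes over 64 s, if anything falls off the work surface, if the arm or the gripper's body presses on something with over 40 N, if the wrist force passes 120 N, or if a joint passes its speed limit or range.

## Robot

A 6-joint arm with a two-finger parallel gripper is mounted at the origin on a cart in front of the work surface, level with it; the furniture and walls round the work are solid. World frame = base frame: x ahead of the robot, y to its left, z up, the work surface at z = 0. Lengths are in mm, angles in degrees, forces in N, time in s.
With the tool pointing down it reaches from about 350 to 850 mm from the base axis. Payload 8.1 kg.
Tool frame: the origin (TCP) lies at the very end of the fingers, on their centre line; the grasp point (between the pads) lies 19 mm behind it; z points along the fingers, y is the direction in which the jaws open and shut (so a half turn about z gives the same grasp; the last joint's range is limited). The gripper opens to 85 mm and grips with 20 to 120 N. Pads are 22 mm wide; open, the fingers measure 114 mm over their backs; the gripper's body (76 mm by 85 mm) begins 54 mm behind the grasp point. The pads swing forward as they close: fully open they stand 13 mm farther back than shut.
Start: joints at [-80.409, 7.471, 85.268, -0, 87.261, -4.893], TCP at [150.09, -580.929, 231.292] pointing down, gripper open.
Joint ranges: [-169.43, 169.43], [-51.17, 129.36], [1.28, 143.12], [-76.62, 256.62], [0, 156.53], [-152.29, 152.29]. Speed limits (degrees/s): [136.94, 136.94, 159.86, 180, 180, 180].

## Interface

Orientations are given as [roll, pitch, yaw] about the fixed x, y, z axes, in that order (R = Rz(yaw) Ry(pitch) Rx(roll)).
In Python, from bench import r, eyes gives the robot as it stands. The module is installed in compiled form; this text tells all that it offers.
- The arm moves only by the tool play_rows, never from a script. Its argument "deltas" is a list of rows, each a list of 3 entries, a list of its own where there are three numbers: the shift along the tool's x, y, z in m, then the turn, a rotation vector about the tool's x, y, z in rad, then the closure, from 0 (fully open) to 1 (shut). A call has 1 to 8 rows; each row shifts and turns the pose as measured when the row begins, along the tool's axes as they then stand; what a row does not reach is not made up. A row lasts 1/8 s, in which the tool goes at most 62.5 mm and 10.7 degrees, less where a joint would pass 70% of its speed; a pose out of reach is approached as far as the arm can. A call with a gripper value outside its range is refused whole. The fingers move at their own pace and stop on an object; "force" is the grip in N (left out, the last holds). Time passes only in rows, so rows that do not move let the fingers close. It gives the time, the measured TCP pose, the force and the opening at its end, in the units of the state.
- r.sense(): the state, without advancing time (a new reading comes with each control period).
- eyes.snapshot(name): name is "scene" or "top" or "wrist"; returns the picture (480x640x3 uint8, red, green, blue); there is no depth.
- eyes.get_calibration(name): a dict with "mtx" (3x3 intrinsics, pixels), "R" (3x3) and "t" (3): a world point X has camera coordinates R X + t; the wrist camera has in their place "T_tool_cam" (4x4, takes a point from camera to tool coordinates, whose origin is the TCP and whose axes are the flange's). Camera axes: x right, y down, z forward; pixel columns grow to the right and rows downward; lengths in mm; the calibration is good to about 2 mm. The wrist camera is an equidistant fisheye: a pixel r from the principal point sees the ray r / f radians off the axis. A picture is of the moment at which its call begins: read the wrist's pose just before it. get_calibration takes no time and is no camera call.
- r.hand_in(): hands the job in, once; it reports no verdict.
The state is a dict: "time": time; "joint_pos": joint angles; "qd": joint speeds; "joint_efforts": joint torques, N m; "tool_pos": TCP position; "tcp_rot": TCP orientation; "ft_force": force on the tool from outside, world axes, zero at the start; "wrist_torque": the same for the moment, N m; "finger_gap": finger opening in mm.
Only numpy, scipy, OpenCV 4.12 (cv2) and the standard library are available. Lean on these libraries where they do the work, as an engineer would, in place of code of your own. Each camera call takes 0.05 s, during which the arm holds its last target. There are 200 camera calls.

## Working session

There is one attempt and no reset: what is moved stays moved. The work goes in short steps, Python scripts to look and compute and a tool call to move; the robot and the scene stay as the last step left them, time stands still between calls to the robot, and variables do not carry over. Pictures are saved under pics/ and viewed, about 8 in all and at most 12, crops included, and the job is handed in when it is done.

Besides the shell and the picture viewer there is one more tool, called as a command line: name --argument value ..., lists and objects as JSON in quotes. play_rows: Moves the arm, as the interface text tells. Its arguments: {"type":"object","properties":{"deltas":{"type":"array"},"force":{"type":"number"}},"required":["deltas"]}

```bash
mkdir -p pics; cat > h.py <<'E'
import numpy as np, cv2
from bench import r, eyes
from scipy.spatial.transform import Rotation as Ro
def snap(n,f):
    im=eyes.snapshot(n); cv2.imwrite('pics/'+f,im[:,:,::-1]); return im
def px2w(n,u,v,z):
    c=eyes.get_calibration(n); K,R,t=[np.array(c[k],float) for k in('mtx','R','t')]
    d=R.T@np.linalg.inv(K)@[u,v,1]; o=-R.T@t; return o+d*(z-o[2])/d[2]
def w2px(n,X):
    c=eyes.get_calibration(n); K,R,t=[np.array(c[k],float) for k in('mtx','R','t')]
    p=K@(R@np.array(X,float)+t); return p[:2]/p[2]
def tool(s=None):
    s=s or r.sense(); return np.array(s['tool_pos'],float),Ro.from_euler('xyz',s['tcp_rot'],degrees=True).as_matrix()
def wrist_w(u,v,z,s=None):
    c=eyes.get_calibration('wrist'); K=np.array(c['mtx'],float);T=np.array(c['T_tool_cam'],float)
    a=np.array([(u-K[0,2])/K[0,0],(v-K[1,2])/K[1,1]]); th=np.hypot(*a)
    d=np.array([*(a/th*np.sin(th)),np.cos(th)]) if th>0 else np.array([0,0,1.])
    p,R=tool(s); o=p+R@T[:3,3]; d=R@T[:3,:3]@d; return o+d*(z-o[2])/d[2]
E
python3 - <<'E'
from h import *
print(r.sense()); 
for n in('scene','top'): snap(n,n+'0.png'); print(eyes.get_calibration(n))
print(eyes.get_calibration('wrist'))
E
```

```text
{'time': 0.0, 'joint_pos': array([-8.04084801e+01,  7.51456915e+00,  8.53294037e+01, -8.62345382e-04,
        8.72607185e+01, -4.89376414e+00]), 'qd': array([ 0.06120032, -0.01025217, -0.03925702,  0.00792195, -0.0016864 ,
       -0.02591889]), 'joint_efforts': array([ 2.91181510e-03, -5.69402540e+01, -5.00548410e+01, -1.18182475e-04,
        1.49952038e-02,  1.52665098e-05]), 'tool_pos': array([ 149.99695054, -580.38621786,  230.24884809]), 'tcp_rot': array([-1.79895617e+02, -8.07291230e-03,  1.44853187e+01]), 'ft_force': array([-0.35216707,  0.97951011, -0.63222135]), 'wrist_torque': array([ 0.04730729, -0.00114614, -0.05579156]), 'finger_gap': 85.44137200985753}
{'mtx': array([[538.52657325,   0.        , 328.0211424 ],
       [  0.        , 538.52657325, 231.17498746],
       [  0.        ,   0.        ,   1.        ]]), 'R': array([[ 0.93417113, -0.35636158,  0.0181858 ],
       [-0.17575782, -0.50389146, -0.84569651],
       [ 0.31053741,  0.78682897, -0.53335419]]), 't': array([-484.17467625,  268.35422676,  805.65685363])}
{'mtx': array([[474.10667212,   0.        , 322.20169188],
       [  0.        , 474.10667212, 230.95943785],
       [  0.        ,   0.        ,   1.        ]]), 'R': array([[-0.01147689, -0.99981285,  0.01557393],
       [-0.99032026,  0.0092106 , -0.13849532],
       [ 0.13832596, -0.01701267, -0.99024063]]), 't': array([160.18675595, 567.82066984, 920.81285319])}
{'mtx': array([[371.64829954,   0.        , 318.290686  ],
       [  0.        , 371.64829954, 232.22950066],
       [  0.        ,   0.        ,   1.        ]]), 'T_tool_cam': array([[ 4.36639423e-04, -9.52133061e-01, -3.05683567e-01,
         7.88258917e+01],
       [ 9.99999897e-01,  4.52839543e-04,  1.79135482e-05,
         1.45328956e-01],
       [ 1.21369526e-04, -3.05683544e-01,  9.52133161e-01,
        -1.42225306e+02],
       [ 0.00000000e+00,  0.00000000e+00,  0.00000000e+00,
         1.00000000e+00]])}
```

View pics/top0.png

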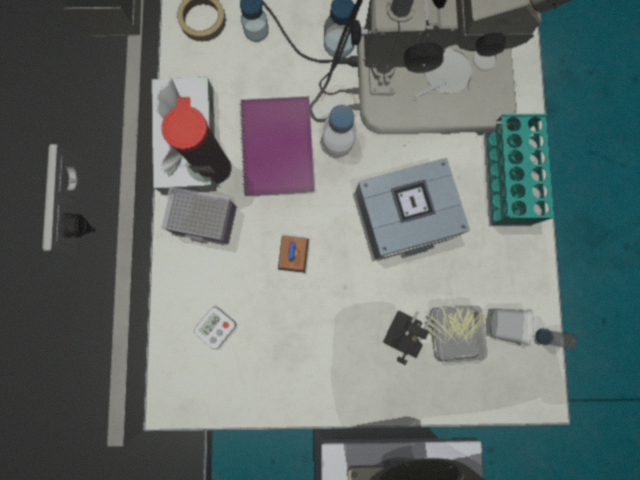

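View pics/scene0.png

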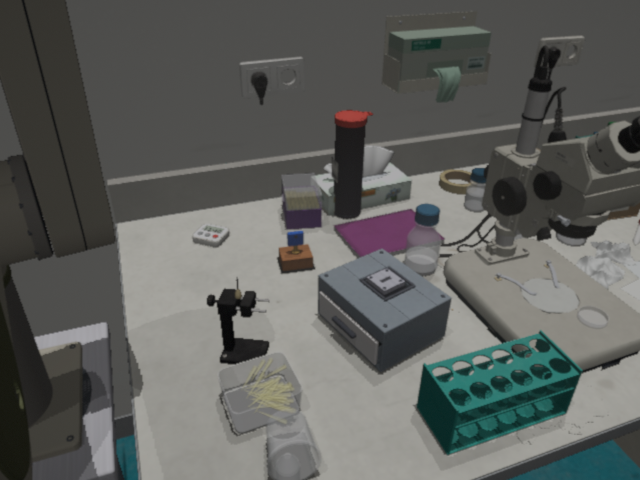

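The top view shows the stand with the key at about (293,254), the lock-box with its bezel at (412,203) and its drawer face towards the bottom of the image, the bottle at (340,130), and the timer at (215,327). I'll zoom in on the stand and the lock.

```bash
python3 - <<'E'
from h import *
im=cv2.imread('pics/top0.png')
a=cv2.resize(im[225:285,260:330],None,fx=6,fy=6,interpolation=cv2.INTER_CUBIC)
b=cv2.resize(im[150:260,350:475],None,fx=5,fy=5,interpolation=cv2.INTER_CUBIC)
b=cv2.resize(b,(420,370)); a=cv2.resize(a,(370,317))
o=np.zeros((370,790,3),np.uint8); o[:370,:420]=b; o[:317,420:]=a; cv2.imwrite('pics/crop1.png',o)
print('bezel',px2w('top',412,202,98),'stand',px2w('top',293,254,30),'head',px2w('top',292,249,94))
hsv=cv2.cvtColor(im,cv2.COLOR_BGR2HSV)
m=((hsv[...,0]>100)&(hsv[...,0]<130)&(hsv[...,1]>120)).astype(np.uint8); m[:225]=0;m[285:]=0;m[:,:260]=0;m[:,330:]=0
ys,xs=np.nonzero(m);print('blue',len(xs),xs.mean(),ys.mean(),cv2.minAreaRect(np.c_[xs,ys].astype(np.float32)))
E
```

```text
bezel [615.58203398 -17.56615094  98.        ] stand [524.05589535 213.80627704  30.        ] head [527.73374728 212.78173903  94.        ]
blue 60 291.28333333333336 250.7 ((291.376953125, 250.48463439941406), (3.845076560974121, 15.256272315979004), 7.125016689300537)
```

View pics/crop1.png

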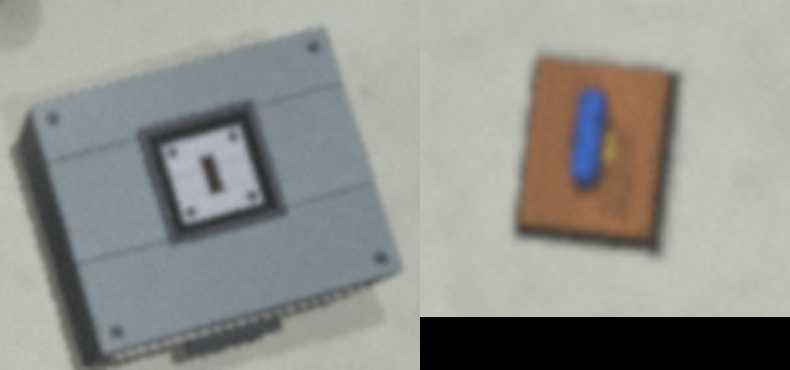

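The crop shows the blue head in the stand slot, from (595,92) to (583,180) in crop pixels. The core's slot runs from (208,158) to (213,192), and the box is yawed about +15°. Next I plan the approach to above the key.

```bash
cat >> h.py <<'E'
def plan(pos,yaw,n,grip,rp=(180,0)):
    """n rows from the present pose, straight line, even turn; tool-down yaw target in deg (unwrapped by shortest unless given far)"""
    p,R=tool(); tgt=Ro.from_euler('xyz',[rp[0],rp[1],yaw],degrees=True).as_matrix()
    y0=np.degrees(np.arctan2(R[1,0],R[0,0])); dy=yaw-y0
    out=[];pc,Rc=p,R
    for i in range(1,n+1):
        f=i/n; pn=p+(np.array(pos)-p)*f
        Rn=Ro.from_euler('xyz',[180,0,y0+dy*f],degrees=True).as_matrix()
        d=Rc.T@(pn-pc)/1000; w=Ro.from_matrix(Rc.T@Rn).as_rotvec()
        out.append([[float(round(x,4)) for x in d],[float(round(x,3)) for x in w],grip]); pc,Rc=pn,Rn
    for k in range(0,n,8): print(str(out[k:k+8]).replace(' ',''))
E
python3 - <<'E'
from h import *
print('headtop',px2w('top',291.4,250.5,76))
f=lambda x,y:(350+x/3.36,150+y/3.364)
g=lambda x,y:(260+(x-420)/5.286,225+y/5.283)
def yaw(a,b): d=b-a; return np.degrees(np.arctan2(d[1],d[0])),np.hypot(*d[:2])
print('head',yaw(px2w('top',*g(583,180),78),px2w('top',*g(595,92),78)))
st=[px2w('top',*g(*q),30) for q in[(540,58),(678,70),(660,240),(517,230)]]
print('stand c',np.mean(st,0),yaw(st[3],st[0]),yaw(st[2],st[1]))
bz=[px2w('top',*f(*q),98) for q in[(138,131),(252,101),(286,212),(173,241)]]
print('bezel c',np.mean(bz,0),yaw(bz[3],bz[0]),yaw(bz[2],bz[1]),yaw(bz[1],bz[0]))
print('slot',px2w('top',*f(211,174),104))
plan([525,212,200],173,16,0)
E
```

```text
headtop [526.66943417 214.79554436  76.        ]
head (np.float64(-7.883807169847745), np.float64(32.455045689640066))
stand c [525.62193856 212.12853992  30.        ] (np.float64(-7.547874099060223), np.float64(66.64833427186821)) (np.float64(-6.428522592963686), np.float64(65.70566621832035))
bezel c [617.86667131 -19.91841961  98.        ] (np.float64(15.645362050492537), np.float64(66.3175073542777)) (np.float64(14.471746620361953), np.float64(66.95956384126195)) (np.float64(104.46479613921258), np.float64(68.40895507759069))
slot [614.89903521 -17.84206314 104.        ]
[[[0.0351,-0.0421,0.002],[-0.002,-0.0,-0.173],0],[[0.0418,-0.0354,0.0019],[-0.0,0.0,-0.173],0],[[0.0473,-0.0277,0.0019],[0.0,0.0,-0.173],0],[[0.0513,-0.0192,0.0019],[-0.0,0.0,-0.173],0],[[0.0539,-0.01,0.0019],[0.0,0.0,-0.173],0],[[0.0548,-0.0006,0.0019],[-0.0,0.0,-0.173],0],[[0.0541,0.0088,0.0019],[0.0,0.0,-0.173],0],[[0.0518,0.018,0.0019],[0.0,0.0,-0.173],0]]
[[[0.0479,0.0266,0.0019],[-0.0,0.0,-0.173],0],[[0.0426,0.0345,0.0019],[0.0,0.0,-0.173],0],[[0.036,0.0413,0.0019],[0.0,0.0,-0.173],0],[[0.0284,0.0469,0.0019],[-0.0,0.0,-0.173],0],[[0.0199,0.051,0.0019],[-0.0,0.0,-0.173],0],[[0.0108,0.0537,0.0019],[-0.0,0.0,-0.173],0],[[0.0014,0.0548,0.0019],[0.0,0.0,-0.173],0],[[-0.008,0.0542,0.0019],[0.0,0.0,-0.173],0]]
```

play_rows --deltas '[[[0.035,-0.042,0],[0,0,-0.173],0],[[0.042,-0.035,0],[0,0,-0.173],0],[[0.047,-0.028,0],[0,0,-0.173],0],[[0.051,-0.019,0],[0,0,-0.173],0],[[0.054,-0.01,0],[0,0,-0.173],0],[[0.055,0,0],[0,0,-0.173],0],[[0.054,0.009,0],[0,0,-0.173],0],[[0.052,0.018,0],[0,0,-0.173],0]]'

```text
time: 1.1
tool_pos: [333.4, -170.7, 227.0]
tcp_rot: [-180.0, -0.5, 95.9]
ft_force: [1.6, -0.7, -0.2]
finger_gap: 85.2
```

```bash
python3 -c "
from h import *
print(r.sense()['tool_pos'],r.sense()['joint_pos'],r.sense()['qd'])
plan([525,212,200],173,11,0)"
```

```text
[ 333.39004858 -170.7173854   227.01761848] [-35.30807866 -29.50690315 118.05127719   0.34183956  91.81040494
 -41.18260585] [ 66.17681274 -12.64417544   8.47902869   0.4193446    3.61232597
 -15.41905551]
[[[0.0328,0.0209,0.0027],[-0.0,-0.009,-0.122],0],[[0.03,0.0247,0.0025],[0.0,0.0,-0.122],0],[[0.0268,0.0282,0.0025],[0.0,0.0,-0.122],0],[[0.0231,0.0313,0.0025],[-0.0,0.0,-0.122],0],[[0.0191,0.0339,0.0025],[-0.0,0.0,-0.122],0],[[0.0149,0.036,0.0025],[0.0,0.0,-0.122],0],[[0.0104,0.0375,0.0025],[0.0,0.0,-0.122],0],[[0.0057,0.0385,0.0025],[-0.0,0.0,-0.122],0]]
[[[0.001,0.0389,0.0025],[0.0,0.0,-0.122],0],[[-0.0038,0.0387,0.0025],[-0.0,0.0,-0.122],0],[[-0.0085,0.038,0.0025],[0.0,0.0,-0.122],0]]
```

play_rows --deltas '[[[0.033,0.021,0.001],[0,-0.009,-0.122],0],[[0.03,0.025,0.0025],[0,0,-0.122],0],[[0.027,0.028,0.0025],[0,0,-0.122],0],[[0.023,0.031,0.0025],[0,0,-0.122],0],[[0.019,0.034,0.0025],[0,0,-0.122],0],[[0.015,0.036,0.0025],[0,0,-0.122],0],[[0.01,0.0375,0.0025],[0,0,-0.122],0],[[0.006,0.0385,0.0025],[0,0,-0.122],0]]'

```text
time: 2.1
tool_pos: [470.2, 121.7, 206.2]
tcp_rot: [-179.9, 0.0, 153.9]
ft_force: [0.0, -0.4, -1.2]
finger_gap: 85.7
```

play_rows --deltas '[[[0.001,0.039,0.0025],[0,0,-0.122],0],[[-0.004,0.039,0.0025],[0,0,-0.122],0],[[-0.0085,0.025,0.0025],[0,0,-0.122],0],[[0,0,0],[0,0,0],0]]'

```text
time: 2.6
tool_pos: [516.2, 221.1, 195.6]
tcp_rot: [-179.8, -0.2, 175.9]
ft_force: [0.0, -0.1, -0.1]
finger_gap: 85.3
```

```bash
python3 - <<'E'
from h import *
s=r.sense(); print(s['tool_pos'],s['tcp_rot'],s['joint_pos'])
im=snap('wrist','w1.png')
plan([525.5,213,130],173,4,0)
E
```

```text
[516.21539742 221.06615189 195.55842834] [-179.84349854   -0.24754341  175.85424537] [ 1.79852825e+01  2.91906104e+00  9.38467029e+01 -5.20478260e-02
  8.35225021e+01 -6.78632991e+01]
[[[-0.0026,-0.0016,0.0164],[-0.003,-0.004,0.012],0],[[-0.0025,-0.0016,0.0164],[0.0,-0.0,0.012],0],[[-0.0026,-0.0016,0.0164],[0.0,-0.0,0.012],0],[[-0.0026,-0.0015,0.0164],[0.0,-0.0,0.012],0]]
```

View pics/w1.png

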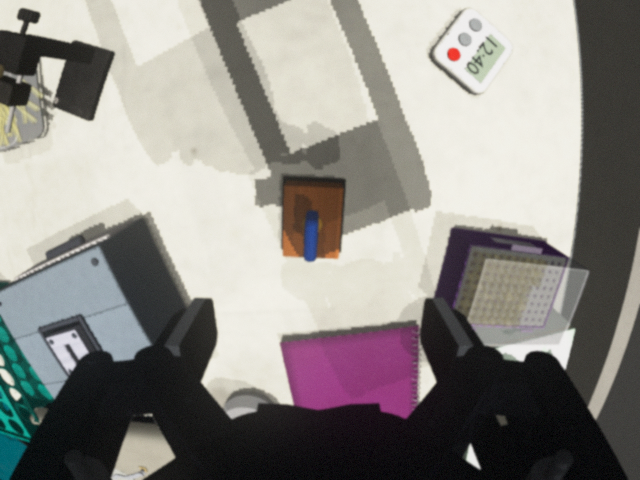

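The wrist view shows the stand top with corners near (283,180), (344,180), (342,258) and (283,256), and the blue head along column ~311. The lock is at (67,345). I'll refine the key pose and yaw from these.

```bash
python3 - <<'E'
from h import *
im=cv2.imread('pics/w1.png'); hsv=cv2.cvtColor(im,cv2.COLOR_BGR2HSV)
m=((hsv[...,0]>105)&(hsv[...,0]<130)&(hsv[...,1]>130)); m[:170]=0;m[280:]=0;m[:,:270]=0;m[:,350:]=0
ys,xs=np.nonzero(m);print(len(xs),ys.min(),ys.max())
for y in range(ys.min(),ys.max()+1,5):
    q=xs[ys==y]; print(y,q.min(),q.max(),im[y,int(q.mean())])
m=((hsv[...,0]<20)&(hsv[...,1]>120)).astype(np.uint8);m[:150]=0;m[290:]=0;m[:,:260]=0;m[:,370:]=0
c=max(cv2.findContours(m,0,2)[0],key=cv2.contourArea);print(cv2.minAreaRect(c))
for q in[(283,181),(344,181),(342,258),(283,256)]: print(wrist_w(*q,30))
a=wrist_w(311,259,80);b=wrist_w(313,213,80);print('head top ends',a,b, np.degrees(np.arctan2(*(b-a)[1::-1])))
E
```

```text
423 219 259
219 309 313 [78 46 37]
224 306 316 [123  66  45]
229 306 316 [143  72  42]
234 305 316 [148  76  50]
239 306 315 [150  77  52]
244 306 315 [152  81  54]
249 305 315 [147  77  53]
254 305 314 [146  80  55]
259 307 313 [145  79  56]
((312.4145812988281, 219.67242431640625), (58.286563873291016, 74.00324249267578), 1.3322198390960693)
[488.85296175 192.08163883  30.        ]
[492.68573194 243.2062404   30.        ]
[561.64538825 237.63412201  30.        ]
[555.9411914  185.30814051  30.        ]
head top ends [540.88239695 212.67960056  80.        ] [505.67050002 216.94924235  80.        ] 173.0863144617711
```

```bash
python3 - <<'E'
from h import *
plan([524,214.7,80],174,5,0.4)
E
```

```text
[[[-0.0018,-0.0009,0.0231],[-0.003,-0.004,0.006],0.4],[[-0.0017,-0.001,0.0231],[-0.0,-0.0,0.006],0.4],[[-0.0017,-0.001,0.0231],[0.0,-0.0,0.006],0.4],[[-0.0017,-0.001,0.0231],[-0.0,-0.0,0.006],0.4],[[-0.0017,-0.0009,0.0231],[0.0,-0.0,0.006],0.4]]
```

play_rows --deltas '[[[-0.003,-0.002,0.018],[-0.003,-0.004,0.008],0.4],[[-0.003,-0.002,0.023],[0,0,0.008],0.4],[[-0.002,-0.001,0.023],[0,0,0.008],0.4],[[-0.0005,0,0.023],[0,0,0.006],0.4],[[0,0,0.022],[0,0,0.002],0.4],[[0,0,0],[0,0,0],0.4]]' --force 20

```text
time: 3.4
tool_pos: [522.2, 208.5, 84.4]
tcp_rot: [-179.9, -0.0, 172.9]
ft_force: [-0.2, -0.2, -0.4]
finger_gap: 51.0
```

```bash
python3 - <<'E'
from h import *
s=r.sense(); print(s['tool_pos'],s['tcp_rot'],s['finger_gap'])
plan([524,214.7,45],174,2,0.4)
E
```

```text
[522.19831598 208.47460605  84.38380728] [-1.79883719e+02 -4.66497622e-02  1.72940057e+02] 51.03295978633238
[[[-0.0005,0.0032,0.0197],[-0.002,-0.001,-0.009],0.4],[[-0.0005,0.0032,0.0197],[-0.0,0.0,-0.009],0.4]]
```

```bash
python3 - <<'E'
from h import *
s=r.sense(); print(s['tool_pos'],s['qd'])
im=snap('wrist','w2.png')[:,:,::-1]; hsv=cv2.cvtColor(np.ascontiguousarray(im),cv2.COLOR_BGR2HSV)
m=((hsv[...,0]>105)&(hsv[...,0]<130)&(hsv[...,1]>130)).astype(np.uint8)
n,l,st,c=cv2.connectedComponentsWithStats(m)
for i in range(1,n):
    if st[i,4]>200: print(st[i],c[i])
i=1+np.argmax([ (st[k,4] if 150<c[k][0]<450 and c[k][1]<400 else 0) for k in range(1,n)])
ys,xs=np.nonzero(l==i)
for y in range(ys.min(),ys.max()+1,6):
    q=xs[ys==y]; print(y,q.min(),q.max(),wrist_w(q.mean(),y,80,s).round(1))
E
```

```text
[522.19831598 208.47460605  84.38380728] [-0.59143086 -1.90297804 -1.28481877 -0.13436071  0.62276351  0.39941547]
[ 322  251   20   83 1442] [331.44729542 292.29403606]
251 333 333 [500.8 217.5  80. ]
257 323 338 [503.4 216.1  80. ]
263 323 339 [506.2 216.   80. ]
269 323 339 [508.9 215.7  80. ]
275 323 341 [511.8 215.8  80. ]
281 322 341 [514.6 215.3  80. ]
287 323 341 [517.6 215.2  80. ]
293 322 341 [520.5 214.7  80. ]
299 322 341 [523.5 214.4  80. ]
305 322 341 [526.5 214.   80. ]
311 323 340 [529.6 213.7  80. ]
317 324 340 [532.8 213.6  80. ]
323 324 339 [536. 213.  80.]
329 324 338 [539.3 212.4  80. ]
```

play_rows --deltas '[[[-0.0005,0.004,0.01],[-0.002,0,-0.012],0.4],[[-0.0005,0.002,0.013],[0,0,-0.006],0.4],[[0,0,0.012],[0,0,0],0.4],[[0,0,0],[0,0,0],0.4],[[0,0,0],[0,0,0],0.4]]'

```text
time: 4.08
tool_pos: [526.8, 215.3, 51.3]
tcp_rot: [179.9, 0.3, 174.0]
ft_force: [0.3, -1.0, 0.2]
finger_gap: 50.9
```

```bash
python3 - <<'E'
from h import *
s=r.sense(); print(s['tool_pos'],s['tcp_rot'],s['finger_gap'],s['ft_force'],s['wrist_torque'])
plan([523.7,214.4,45],174,1,0.4)
E
```

```text
[526.78699156 215.29990459  51.32338145] [179.8569776    0.28609214 173.99342329] 50.91245893049874 [ 0.32593121 -0.96595033  0.20152579] [-0.0255886  -0.01377813 -0.07127258]
[[[0.003,-0.0012,0.0063],[0.002,0.005,-0.0],0.4]]
```

play_rows --deltas '[[[0.003,-0.001,0.006],[0.002,0.005,0],0.4],[[0,0,0],[0,0,0],0.5],[[0,0,0],[0,0,0],0.8],[[0,0,0],[0,0,0],0.9],[[0,0,0],[0,0,0],1],[[0,0,0],[0,0,0],1],[[0,0,0],[0,0,0],1],[[0,0,0],[0,0,0],1]]' --force 40

```text
time: 5.08
tool_pos: [524.1, 214.7, 45.9]
tcp_rot: [179.9, 0.1, 174.0]
ft_force: [0.9, 0.8, -0.3]
finger_gap: 9.6
```

```bash
python3 - <<'E'
from h import *
for _ in range(3):
    s=r.sense(); print(s['time'],s['tool_pos'],s['tcp_rot'],s['finger_gap'],s['ft_force'],s['wrist_torque'])
E
```

```text
5.075 [524.14168361 214.74042432  45.88811806] [1.79949222e+02 5.78269419e-02 1.73988674e+02] 9.601468377236868 [ 0.88437452  0.75615824 -0.25747402] [-0.01660447  0.00245536 -0.03711036]
5.075 [524.14168361 214.74042432  45.88811806] [1.79949222e+02 5.78269419e-02 1.73988674e+02] 9.601468377236868 [ 0.88437452  0.75615824 -0.25747402] [-0.01660447  0.00245536 -0.03711036]
5.075 [524.14168361 214.74042432  45.88811806] [1.79949222e+02 5.78269419e-02 1.73988674e+02] 9.601468377236868 [ 0.88437452  0.75615824 -0.25747402] [-0.01660447  0.00245536 -0.03711036]
```

play_rows --deltas '[[[0,0,-0.006],[0,0,0],1],[[0,0,-0.01],[0,0,0],1],[[0,0,-0.015],[0,0,0],1],[[0,0,-0.02],[0,0,0],1],[[0,0,-0.03],[0,0,0],1],[[0,0,-0.035],[0,0,0],1],[[0,0,-0.02],[0,0,0],1],[[0,0,0],[0,0,0],1]]'

```text
time: 6.08
tool_pos: [525.2, 215.0, 193.8]
tcp_rot: [179.8, 0.4, 174.0]
ft_force: [-0.2, 1.1, -0.7]
finger_gap: 9.5
```

```bash
python3 - <<'E'
from h import *
s=r.sense(); print(s['tool_pos'],s['tcp_rot'],s['finger_gap'],s['ft_force'],s['wrist_torque'])
# lock centre = about (616.5,-19); yaw target 15+180
plan([560,-10,195],195,9,1)
E
```

```text
[525.18553481 215.02960039 193.78400716] [179.81076577   0.3761879  173.98826475] 9.463305953628472 [-0.16360481  1.09318922 -0.69004956] [ 0.00594019 -0.00206604 -0.05741776]
[[[-0.0065,-0.0245,-0.0002],[0.003,0.007,-0.041],1],[[-0.0055,-0.0247,-0.0001],[-0.0,0.0,-0.041],1],[[-0.0045,-0.0249,-0.0001],[-0.0,0.0,-0.041],1],[[-0.0034,-0.0251,-0.0001],[0.0,0.0,-0.041],1],[[-0.0024,-0.0252,-0.0001],[0.0,0.0,-0.041],1],[[-0.0014,-0.0253,-0.0001],[0.0,0.0,-0.041],1],[[-0.0004,-0.0253,-0.0001],[-0.0,0.0,-0.041],1],[[0.0007,-0.0253,-0.0001],[0.0,0.0,-0.041],1]]
[[[0.0017,-0.0252,-0.0001],[0.0,0.0,-0.041],1]]
```

```bash
python3 - <<'E'
from h import *
plan([625,45,180],195,8,1)
E
```

```text
[[[-0.0146,-0.0198,0.0018],[0.003,0.007,-0.046],1],[[-0.0137,-0.0205,0.0017],[0.0,0.0,-0.046],1],[[-0.0128,-0.0211,0.0017],[-0.0,0.0,-0.046],1],[[-0.0118,-0.0216,0.0017],[0.0,0.0,-0.046],1],[[-0.0108,-0.0222,0.0017],[-0.0,0.0,-0.046],1],[[-0.0097,-0.0226,0.0017],[-0.0,0.0,-0.046],1],[[-0.0087,-0.0231,0.0017],[0.0,0.0,-0.046],1],[[-0.0076,-0.0234,0.0017],[-0.0,0.0,-0.046],1]]
```

play_rows --deltas '[[[-0.0146,-0.02,0.002],[0.003,0.007,-0.046],1],[[-0.0137,-0.0205,0.002],[0,0,-0.046],1],[[-0.013,-0.021,0.002],[0,0,-0.046],1],[[-0.012,-0.0215,0.002],[0,0,-0.046],1],[[-0.011,-0.022,0.001],[0,0,-0.046],1],[[-0.01,-0.0225,0.001],[0,0,-0.046],1],[[-0.009,-0.016,0],[0,0,-0.046],1],[[0,0,0],[0,0,0],1]]'

```text
time: 7.08
tool_pos: [612.0, 70.0, 177.2]
tcp_rot: [179.9, -0.5, -166.9]
ft_force: [0.3, -0.4, 0.3]
finger_gap: 9.6
```

play_rows --deltas '[[[0,0,0],[0,0,-0.04],1],[[0,0,0],[0,0,0],1]]'

```text
time: 7.32
tool_pos: [610.5, 71.0, 175.8]
tcp_rot: [179.8, -0.6, -164.7]
ft_force: [0.1, -0.2, 0.0]
finger_gap: 9.6
```

```bash
python3 - <<'E'
from h import *
s=r.sense(); print(s['tool_pos'],s['tcp_rot'],s['finger_gap'],s['ft_force'],s['wrist_torque'],s['qd'])
im=snap('wrist','w3.png')
E
```

```text
[610.50552861  70.97912426 175.75722062] [ 179.81210153   -0.59698309 -164.71116069] 9.637325347021694 [ 0.12363879 -0.21482901  0.03450774] [-0.01298727 -0.00878459 -0.01906303] [ 0.319887   -0.14891049  0.47727333  0.13494787 -0.02544515  1.48732055]
```

View pics/w3.png

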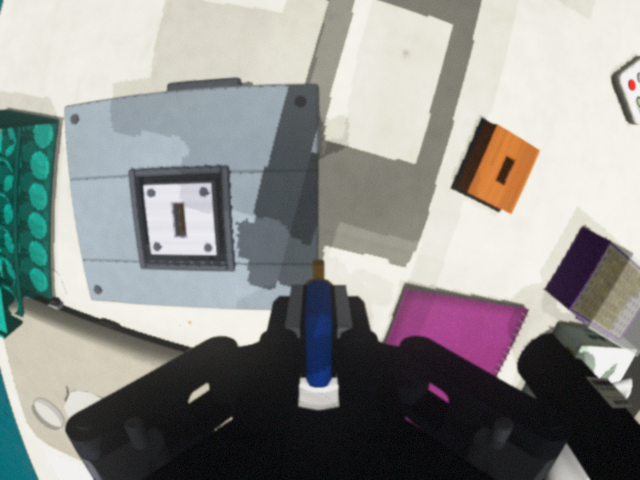

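The wrist view shows the key held straight. The blade tip is at about (318,262), the lock slot is centred near (180,219) and nearly parallel to the key, and the bezel corners are about (130,168), (228,166), (234,269) and (140,268).

```bash
python3 - <<'E'
from h import *
im=cv2.imread('pics/w3.png'); g=cv2.cvtColor(im,cv2.COLOR_BGR2GRAY)
s=r.sense(); p,R=tool(s)
T=lambda w:(R.T@(w-p)).round(1)
def rectpts(mask,x0,y0,x1,y1):
    m=np.zeros_like(g); m[y0:y1,x0:x1]=mask[y0:y1,x0:x1]
    c=max(cv2.findContours(m,0,2)[0],key=cv2.contourArea); return c[:,0,:]
core=rectpts(((g>150)*255).astype(np.uint8),135,172,226,262)
slot=rectpts(((g<110)*255).astype(np.uint8),165,195,197,243)
for n,c in(('core',core),('slot',slot)):
    rc=cv2.minAreaRect(c); w=np.array([wrist_w(u+.0,v,104,s) for u,v in c])
    rw=cv2.minAreaRect(w[:,:2].astype(np.float32)); print(n,rc,'world',rw,'tool',T(np.array([*rw[0],104])))
for q in[(130,168),(228,166),(234,269),(140,268)]: print(wrist_w(*q,98,s).round(1))
# key: blue head and brass tip
hsv=cv2.cvtColor(im,cv2.COLOR_BGR2HSV); sub=hsv[240:300,300:340]
m=((hsv[...,0]>8)&(hsv[...,0]<30)&(hsv[...,1]>100)); m[:240]=0;m[295:]=0;m[:,:300]=0;m[:,340:]=0
ys,xs=np.nonzero(m);print('brass',xs.min(),xs.max(),ys.min(),ys.max())
zt=p[2]-38
for y in range(ys.min(),ys.max()+1,3): q=xs[ys==y]; print(y,q.min(),q.max(),T(wrist_w(q.mean(),y,zt,s)))
m=((hsv[...,0]>105)&(hsv[...,0]<130)&(hsv[...,1]>110)); m[:270]=0;m[400:]=0;m[:,:290]=0;m[:,350:]=0
ys,xs=np.nonzero(m);print('blue',ys.min(),ys.max())
zt=p[2]+35
for y in list(range(ys.min(),ys.max()+1,10)): q=xs[ys==y]; print(y,q.min(),q.max(),T(wrist_w(q.mean(),y,p[2]+35,s)),T(wrist_w(q.mean(),y,p[2]+3,s)))
E
```

```text
core ((179.46173095703125, 219.5029296875), (74.2422103881836, 67.87640380859375), 85.60128784179688) world ((616.16162109375, -18.124095916748047), (46.40475082397461, 46.46592330932617), 15.230545043945312) tool [ 17.2 -87.8  71.7]
slot ((179.12417602539062, 219.48968505859375), (31.72337532043457, 9.467185020446777), 85.2363510131836) world ((616.0061645507812, -17.785717010498047), (20.22806167602539, 6.52238655090332), 14.455495834350586) tool [ 17.3 -87.4  71.7]
[592.8 -60.3  98. ]
[576.6   5.2  98. ]
[641.6  22.5  98. ]
[660.7 -44.   98. ]
brass 313 322 261 279
261 314 321 [ 4.  -0.5 38. ]
264 314 322 [ 2.3 -0.3 38. ]
267 313 322 [ 0.6 -0.5 38. ]
270 313 322 [-1.1 -0.5 38. ]
273 314 322 [-2.8 -0.3 38. ]
276 314 322 [-4.6 -0.3 38. ]
279 314 314 [-6.3 -2.4 37.9]
blue 282 399
282 313 323 [ 26.4  -0.2 -34.7] [11.3 -0.2 -2.9]
292 307 329 [ 22.9  -0.2 -34.8] [ 6.7 -0.2 -2.9]
302 306 330 [ 19.2  -0.2 -34.8] [ 1.9 -0.2 -3. ]
312 306 331 [ 15.4  -0.  -34.8] [-3. -0. -3.]
322 305 332 [ 11.5  -0.  -34.9] [-8.  -0.  -3.1]
332 305 332 [  7.5  -0.  -34.9] [-13.2  -0.   -3.1]
342 305 332 [  3.4  -0.  -35. ] [-18.6  -0.   -3.2]
352 305 332 [ -1.  -0. -35.] [-24.2   0.   -3.3]
362 305 331 [ -5.5  -0.2 -35.1] [-30.   -0.2  -3.3]
372 306 332 [-10.1   0.2 -35.1] [-36.1   0.2  -3.4]
382 309 328 [-15.   -0.  -35.2] [-42.4   0.   -3.4]Traceback (most recent call last):
  File "<stdin>", line 23, in <module>
    return umr_minimum(a, axis, None, out, keepdims, initial, where)
ValueError: zero-size array to reduction operation minimum which has no identity
```

```bash
python3 - <<'E'
from h import *
s=r.sense(); p,R=tool(s)
im=cv2.imread('pics/w3.png'); sc=snap('scene','s2.png')[:,:,::-1]
a=cv2.resize(im[240:410,260:380],None,fx=3.2,fy=3.2,interpolation=cv2.INTER_CUBIC)
u=w2px('scene',p+R@np.array([0,0,10.])); print('scene TCP+10 px',u, [w2px('scene',p+R@np.array(q)) for q in[[0,0,-35.],[0,0,38],[10,0,28],[-10,0,28]]])
x0,y0=int(u[0])-40,int(u[1])-60
b=cv2.resize(np.ascontiguousarray(sc[y0:y0+110,x0:x0+80]),None,fx=4.9,fy=4.9,interpolation=cv2.INTER_CUBIC); print(x0,y0,a.shape,b.shape)
o=np.zeros((544,790,3),np.uint8); o[:a.shape[0],:a.shape[1]]=a[:544]; o[:b.shape[0],395:395+b.shape[1]]=b[:544]
cv2.imwrite('pics/crop2.png',o)
E
```

```text
scene TCP+10 px [363.64719283 222.82795556] [array([365.29009654, 200.74312459]), array([362.6654194 , 236.02550329]), array([358.70406842, 232.9932913 ]), array([367.27597474, 229.74058023])]
323 162 (544, 384, 3) (539, 392, 3)
```

View pics/crop2.png

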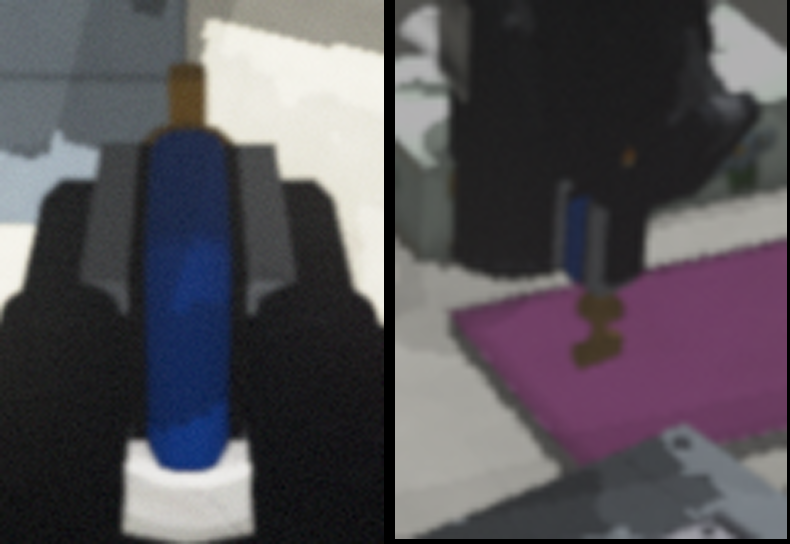

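The crops show the key hanging straight, with the shoulder and blade in line with the tool axis. It is shifted about −4 mm along tool x (blade tip at wrist row 261, scene (364,235) against an expected (362.7,236)). I'll take the key as (−4.2, −0.4) in tool x, y.

```bash
python3 - <<'E'
from h import *
plan([611.8,-18.5,156],-165,6,1)
E
```

```text
[[[0.0037,-0.0145,0.0033],[0.003,-0.01,0.001],1],[[0.0037,-0.0145,0.0033],[-0.0,-0.0,0.001],1],[[0.0037,-0.0145,0.0033],[0.0,-0.0,0.001],1],[[0.0037,-0.0145,0.0033],[0.0,-0.0,0.001],1],[[0.0037,-0.0145,0.0033],[0.0,-0.0,0.001],1],[[0.0037,-0.0145,0.0033],[-0.0,-0.0,0.001],1]]
```

play_rows --deltas '[[[0.0037,-0.012,0.002],[0.003,-0.01,0.001],1],[[0.0037,-0.0145,0.003],[0,0,0.001],1],[[0.0037,-0.0145,0.003],[0,0,0.001],1],[[0.0037,-0.0145,0.003],[0,0,0.001],1],[[0.0037,-0.0145,0.003],[0,0,0],1],[[0.002,-0.008,0.001],[0,0,0],1],[[0,0,0],[0,0,0],1],[[0,0,0],[0,0,0],1]]'

```text
time: 8.43
tool_pos: [610.7, -16.2, 159.8]
tcp_rot: [-180.0, 0.0, -165.1]
ft_force: [-1.0, -0.4, -0.2]
finger_gap: 9.6
```

```bash
python3 - <<'E'
from h import *
s=r.sense(); print(s['tool_pos'],s['tcp_rot'],s['ft_force'],s['wrist_torque'],s['qd'].round(2))
plan([611.8,-18.5,152],-165,2,1)
E
```

```text
[610.72594619 -16.19714548 159.76766636] [-1.79991315e+02  2.43218610e-02 -1.65135975e+02] [-0.97688539 -0.3831174  -0.20850721] [0.00992919 0.01801476 0.0291642 ] [ 0.03  0.1  -0.   -0.08 -0.04 -0.11]
[[[-0.0002,-0.0013,0.0039],[-0.0,0.0,-0.001],1],[[-0.0002,-0.0013,0.0039],[-0.0,0.0,-0.001],1]]
```

play_rows --deltas '[[[0,-0.002,0.005],[0,0,0],1],[[0,-0.0005,0.004],[0,0,0],1],[[0,0,0],[0,0,0],1],[[0,0,0],[0,0,0],1]]'

```text
time: 8.93
tool_pos: [611.4, -17.3, 150.1]
tcp_rot: [180.0, 0.0, -165.0]
ft_force: [-0.2, 0.1, -0.3]
finger_gap: 9.7
```

```bash
python3 - <<'E'
from h import *
s=r.sense(); print(s['tool_pos'],s['tcp_rot'],s['ft_force'],s['wrist_torque'])
im=snap('wrist','w4.png')[:,:,::-1]
cv2.imwrite('pics/crop3.png',cv2.resize(np.ascontiguousarray(im[190:330,250:390]),None,fx=4.2,fy=4.2,interpolation=cv2.INTER_CUBIC))
E
```

```text
[611.4280557  -17.33498546 150.06245614] [ 1.79993527e+02  2.37596636e-02 -1.65027681e+02] [-0.2195437   0.1024288  -0.28322386] [ 0.04014462  0.0098957  -0.00795311]
```

View pics/crop3.png

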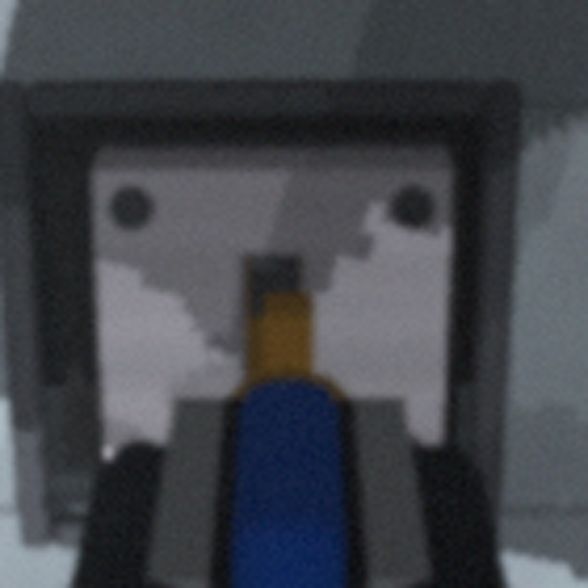

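The crop shows the slot's near end peeping out just ahead of the blade. The slot spans columns 247–302 with its end at row 258, and the blade is centred at column 282 with its tip at row 293. I'll compute the remaining offset.

```bash
python3 - <<'E'
from h import *
s=r.sense(); p,R=tool(s)
T=lambda w:(R.T@(w-p)).round(2)
print('slot end',T(wrist_w(250+274/4.2,190+258/4.2,104,s)),'slot left/right',T(wrist_w(250+247/4.2,190+275/4.2,104,s)),T(wrist_w(250+302/4.2,190+275/4.2,104,s)))
print('core corners',T(wrist_w(250+92/4.2,190+168/4.2,104,s)),T(wrist_w(250+450/4.2,190+168/4.2,104,s)))
for z in(38,35): print('blade end',T(wrist_w(250+282/4.2,190+293/4.2,p[2]-z,s)))
print('blade L/R z30',T(wrist_w(250+252/4.2,190+320/4.2,p[2]-30,s)),T(wrist_w(250+312/4.2,190+320/4.2,p[2]-30,s)))
E
```

```text
slot end [ 6.4  -1.75 45.98] slot left/right [ 4.04 -5.25 45.98] [ 4.04  1.87 45.99]
core corners [ 18.55 -24.85  45.98] [18.56 20.59 45.99]
blade end [ 4.76 -0.7  38.  ]
blade end [ 5.97 -0.69 35.  ]
blade L/R z30 [ 4.49 -4.26 30.  ] [ 4.5   2.92 30.  ]
```

play_rows --deltas '[[[-0.0003,-0.001,0.003],[0,0,0],1],[[0,0,0.002],[0,0,0],1],[[0,0,0.001],[0,0,0],1],[[0,0,0],[0,0,0],1]]'

```text
time: 9.48
tool_pos: [612.0, -18.3, 143.7]
tcp_rot: [180.0, 0.0, -165.0]
ft_force: [-0.0, 0.1, 0.2]
finger_gap: 9.4
```

```bash
cat > st.py <<'E'
from h import *
s=r.sense(); p,R=tool(s)
print('t',s['time'],'p',p.round(2),'rot',np.array(s['tcp_rot']).round(2),'F',s['ft_force'].round(2),'M',s['wrist_torque'].round(3),'gap',round(s['finger_gap'],1))
print('slot-blade in tool (mm)',(R.T@(np.array([615.7,-18.0,104])-p)-np.array([-4.2,-.7,0]))[:2].round(2))
E
python3 st.py
```

```text
t 9.475 p [612.05 -18.27 143.72] rot [ 1.7999e+02  3.0000e-02 -1.6503e+02] F [-0.01  0.12  0.22] M [ 0.02   0.022 -0.   ] gap 9.4
slot-blade in tool (mm) [0.62 0.02]
```

play_rows --deltas '[[[0,0,0.001],[0,0,0],1],[[0,0,0.001],[0,0,0],1],[[0,0,0.001],[0,0,0],1],[[0,0,0],[0,0,0],1]]'

```text
time: 9.98
tool_pos: [612.1, -18.3, 140.6]
tcp_rot: [180.0, 0.0, -165.0]
ft_force: [-0.7, 0.6, 0.3]
finger_gap: 9.7
```

```bash
sed -i 's/615.7,-18.0/616.2,-17.8/' st.py; python3 st.py
```

```text
t 9.975 p [612.11 -18.27 140.64] rot [ 1.8000e+02  4.0000e-02 -1.6503e+02] F [-0.67  0.6   0.29] M [ 0.003  0.005 -0.019] gap 9.7
slot-blade in tool (mm) [0.15 0.1 ]
```

play_rows --deltas '[[[0,0,0.001],[0,0,0],1],[[0,0,0.001],[0,0,0],1],[[0,0,0.0005],[0,0,0],1],[[0,0,0],[0,0,0],1]]'

```text
time: 10.48
tool_pos: [612.3, -18.5, 138.1]
tcp_rot: [-180.0, 0.1, -165.0]
ft_force: [-0.0, -0.2, 0.3]
finger_gap: 9.5
```

```bash
python3 st.py
```

```text
t 10.475 p [612.26 -18.45 138.14] rot [-1.7998e+02  6.0000e-02 -1.6503e+02] F [-0.01 -0.21  0.29] M [ 0.021  0.007 -0.004] gap 9.5
slot-blade in tool (mm) [0.26 0.32]
```

play_rows --deltas '[[[0.0002,0.0002,0.001],[0,0,0],1],[[0,0,0.001],[0,0,0],1],[[0,0,0.001],[0,0,0],1],[[0,0,0],[0,0,0],1]]'

```text
time: 10.98
tool_pos: [612.1, -18.4, 135.0]
tcp_rot: [-180.0, 0.1, -165.0]
ft_force: [-0.3, 0.2, -0.6]
finger_gap: 9.4
```

```bash
python3 st.py
```

```text
t 10.975 p [612.1  -18.42 135.  ] rot [-1.7997e+02  7.0000e-02 -1.6504e+02] F [-0.3   0.18 -0.59] M [-0.122 -0.058 -0.   ] gap 9.4
slot-blade in tool (mm) [0.12 0.26]
```

play_rows --deltas '[[[0,-0.0002,0.001],[0,0,0],1],[[0,0,0.001],[0,0,0],1],[[0,0,0.001],[0,0,0],1],[[0,0,0],[0,0,0],1]]'

```text
time: 11.48
tool_pos: [612.0, -18.5, 131.6]
tcp_rot: [-180.0, 0.1, -165.0]
ft_force: [0.5, 0.1, -0.7]
finger_gap: 9.5
```

```bash
python3 st.py
```

```text
t 11.475 p [612.02 -18.49 131.64] rot [-1.7998e+02  5.0000e-02 -1.6503e+02] F [ 0.5   0.08 -0.68] M [-0.056  0.024 -0.011] gap 9.5
slot-blade in tool (mm) [0.01 0.3 ]
```

play_rows --deltas '[[[0,0,0.001],[0,0,0],1],[[0,0,0.0015],[0,0,0],1],[[0,0,0.0015],[0,0,0],1],[[0,0,0.001],[0,0,0],1],[[0,0,0],[0,0,0],1]]'

```text
time: 12.1
tool_pos: [612.0, -18.5, 126.2]
tcp_rot: [-180.0, 0.0, -165.0]
ft_force: [0.1, -0.5, -0.1]
finger_gap: 9.7
```

```bash
python3 st.py
```

```text
t 12.1 p [612.01 -18.5  126.23] rot [-1.7999e+02  5.0000e-02 -1.6503e+02] F [ 0.07 -0.46 -0.13] M [-0.06  -0.032 -0.002] gap 9.7
slot-blade in tool (mm) [-0.01  0.3 ]
```

play_rows --deltas '[[[0,0,0.001],[0,0,0],1],[[0,0,0.001],[0,0,0],1],[[0,0,0.001],[0,0,0],1],[[0,0,0.001],[0,0,0],1],[[0,0,0],[0,0,0],1]]'

```text
time: 12.72
tool_pos: [612.0, -18.5, 122.0]
tcp_rot: [-180.0, 0.1, -165.0]
ft_force: [-0.4, 0.0, -0.9]
finger_gap: 9.2
```

```bash
python3 st.py
```

```text
t 12.725 p [612.04 -18.52 121.98] rot [-1.7998e+02  5.0000e-02 -1.6503e+02] F [-0.45  0.01 -0.93] M [-0.068 -0.027  0.001] gap 9.2
slot-blade in tool (mm) [0.01 0.32]
```

play_rows --deltas '[[[0,0,0.0008],[0,0,0],1],[[0,0,0.0007],[0,0,0],1],[[0,0,0.0005],[0,0,0],1],[[0,0,0],[0,0,0],1]]'

```text
time: 13.22
tool_pos: [612.1, -18.5, 119.9]
tcp_rot: [-180.0, 0.1, -165.0]
ft_force: [0.1, -0.9, -0.3]
finger_gap: 9.4
```

```bash
python3 st.py
```

```text
t 13.225 p [612.09 -18.5  119.91] rot [-1.7998e+02  6.0000e-02 -1.6503e+02] F [ 0.07 -0.92 -0.31] M [-0.117 -0.072  0.024] gap 9.4
slot-blade in tool (mm) [0.06 0.32]
```

play_rows --deltas '[[[0,0,0.0006],[0,0,0],1],[[0,0,0.0006],[0,0,0],1],[[0,0,0],[0,0,0],1]]'

```text
time: 13.6
tool_pos: [612.2, -18.5, 119.5]
tcp_rot: [-180.0, 0.1, -165.0]
ft_force: [-2.2, 0.3, 3.0]
finger_gap: 9.5
```

```bash
python3 st.py
```

```text
t 13.6 p [612.2  -18.5  119.47] rot [-1.7998e+02  8.0000e-02 -1.6503e+02] F [-2.17  0.31  3.02] M [-0.013  0.334 -0.043] gap 9.5
slot-blade in tool (mm) [0.17 0.35]
```

play_rows --deltas '[[[0.0001,0,0.0007],[0,0,0],1],[[0,0,0.0005],[0,0,0],1],[[0,0,0],[0,0,0],1]]'

```text
time: 13.98
tool_pos: [612.2, -18.5, 118.7]
tcp_rot: [-180.0, 0.1, -165.0]
ft_force: [-1.8, -0.0, 2.9]
finger_gap: 9.7
```

```bash
python3 st.py
```

```text
t 13.975 p [612.23 -18.45 118.7 ] rot [-1.7997e+02  1.0000e-01 -1.6503e+02] F [-1.81 -0.02  2.88] M [-0.005  0.408  0.024] gap 9.7
slot-blade in tool (mm) [0.22 0.31]
```

play_rows --deltas '[[[0.0005,0,0],[0,-0.001,0],1],[[0,0,0],[0,0,0],1]]'

```text
time: 14.22
tool_pos: [612.2, -18.5, 119.0]
tcp_rot: [-180.0, 0.2, -165.0]
ft_force: [-1.6, -0.4, 4.1]
finger_gap: 9.3
```

```bash
python3 st.py
```

```text
t 14.225 p [612.19 -18.5  119.01] rot [-179.96    0.22 -165.03] F [-1.64 -0.41  4.06] M [-0.054  0.265 -0.01 ] gap 9.3
slot-blade in tool (mm) [0.2  0.35]
```

play_rows --deltas '[[[0.0006,0,0],[0,0.004,0],1],[[0.0003,0,0],[0,0,0],1],[[0,0,0],[0,0,0],1]]'

```text
time: 14.6
tool_pos: [612.1, -18.5, 119.4]
tcp_rot: [-179.9, 0.1, -165.0]
ft_force: [-0.7, 0.8, 2.7]
finger_gap: 9.6
```

```bash
python3 st.py
```

```text
t 14.6 p [612.13 -18.54 119.44] rot [-1.7994e+02  9.0000e-02 -1.6502e+02] F [-0.72  0.84  2.67] M [0.095 0.005 0.046] gap 9.6
slot-blade in tool (mm) [0.1  0.38]
```

play_rows --deltas '[[[0,0,0.0008],[0,0,0],1],[[0,0,0.0008],[0,0,0],1],[[0,0.0002,0.0006],[0,0,0.05],1],[[0,0.0002,0.0004],[0,0,0.05],1],[[0,0.0002,0.0004],[0,0,0.05],1]]'

```text
time: 15.22
tool_pos: [612.4, -18.7, 117.4]
tcp_rot: [-179.9, 0.1, -173.9]
ft_force: [-1.3, 1.5, 6.9]
finger_gap: 9.6
```

```bash
python3 st.py
```

```text
t 15.225 p [612.35 -18.71 117.41] rot [-1.7988e+02  1.5000e-01 -1.7386e+02] F [-1.3   1.48  6.89] M [0.249 0.367 0.083] gap 9.6
slot-blade in tool (mm) [0.31 1.22]
```

```bash
cat >> st.py <<'E'
k=p+R@np.array([-4.2,-.7,0]); print('key axis',k[:2].round(2),'err to (616.35,-18.1) in tool',(R.T@(np.array([616.35,-18.1,k[2]])-k))[:2].round(2),'turned rad',round(float(np.radians((-165.03-s['tcp_rot'][2])%360)),3))
E
```

play_rows --deltas '[[[0,0.0007,0],[0,0,0.03],1],[[0,0.0006,0],[0,0,0.05],1],[[0,0.0004,0],[0,0,0.05],1]]'

```text
time: 15.6
tool_pos: [612.2, -18.1, 117.5]
tcp_rot: [-179.8, 0.2, 178.4]
ft_force: [-0.2, -0.4, 3.7]
finger_gap: 9.6
```

```bash
python3 st.py
```

```text
t 15.6 p [612.2  -18.11 117.47] rot [-1.7980e+02  1.7000e-01  1.7843e+02] F [-0.25 -0.41  3.73] M [-0.028  0.014  0.117] gap 9.6
slot-blade in tool (mm) [0.25 1.17]
key axis [616.38 -18.92] err to (616.35,-18.1) in tool [0.06 0.82] turned rad 0.289
```

play_rows --deltas '[[[0,0.0004,0.0002],[0,0.001,0.06],1],[[0,0.0004,0.0001],[0,0,0.06],1],[[0,0.0004,0.0001],[0,0,0.06],1],[[0,0.0003,0],[0,0,0.05],1]]'

```text
time: 16.1
tool_pos: [612.4, -17.2, 117.5]
tcp_rot: [-179.8, 0.2, 164.8]
ft_force: [-0.7, -0.2, 2.3]
finger_gap: 9.5
```

```bash
python3 st.py
```

```text
t 16.1 p [612.38 -17.25 117.47] rot [-1.7977e+02  1.7000e-01  1.6480e+02] F [-0.68 -0.24  2.3 ] M [-0.038  0.092  0.132] gap 9.5
slot-blade in tool (mm) [0.41 1.22]
key axis [616.25 -19.03] err to (616.35,-18.1) in tool [0.14 0.92] turned rad 0.527
```

play_rows --deltas '[[[0,0.0004,0],[0,0.001,0.06],1],[[0,0.0004,0],[0,0,0.06],1],[[0,0.0003,0],[0,0,0.06],1],[[0,0.0003,0],[0,0,0.05],1]]'

```text
time: 16.6
tool_pos: [612.7, -16.5, 117.5]
tcp_rot: [-179.8, 0.2, 151.2]
ft_force: [-0.3, -0.1, 3.8]
finger_gap: 8.9
```

```bash
python3 st.py
```

```text
t 16.6 p [612.75 -16.46 117.48] rot [-179.75    0.18  151.16] F [-0.3  -0.1   3.75] M [0.019 0.089 0.053] gap 8.9
slot-blade in tool (mm) [0.57 1.25]
key axis [616.09 -19.1 ] err to (616.35,-18.1) in tool [0.25 1.  ] turned rad 0.765
```

play_rows --deltas '[[[0,0.0004,0],[0,0.001,0.06],1],[[0,0.0004,0],[0,0,0.06],1],[[0,0.0003,0],[0,0,0.06],1],[[0,0.0003,0],[0,0,0.05],1]]'

```text
time: 17.1
tool_pos: [613.3, -15.8, 117.5]
tcp_rot: [-179.7, 0.2, 137.5]
ft_force: [-0.2, 0.6, 4.4]
finger_gap: 9.7
```

```bash
python3 st.py
```

```text
t 17.1 p [613.27 -15.78 117.46] rot [-179.73    0.18  137.52] F [-0.15  0.65  4.44] M [0.055 0.127 0.114] gap 9.7
slot-blade in tool (mm) [0.72 1.25]
key axis [615.9  -19.13] err to (616.35,-18.1) in tool [0.36 1.07] turned rad 1.003
```

play_rows --deltas '[[[0.0001,0.0004,0],[0,0.001,0.06],1],[[0,0.0004,0],[0,0,0.06],1],[[0,0.0003,0],[0,0,0.06],1],[[0,0,0],[0,0,0],1]]'

```text
time: 17.6
tool_pos: [613.8, -15.3, 117.5]
tcp_rot: [-179.7, 0.2, 126.9]
ft_force: [-0.3, 0.1, 4.1]
finger_gap: 9.5
```

```bash
python3 st.py; python3 - <<'E'
from h import *
a=snap('scene','s3.png')[:,:,::-1]; b=snap('wrist','w5.png')[:,:,::-1]
o=np.zeros((480,790,3),np.uint8)
o[:400,:390]=cv2.resize(np.ascontiguousarray(a[230:370,300:460]),(390,400)); o[:400,395:790]=cv2.resize(b[0:400,100:540],(395,400)); cv2.imwrite('pics/crop4.png',o)
E
```

```text
t 17.6 p [613.8  -15.31 117.45] rot [-179.72    0.19  126.87] F [-0.26  0.07  4.13] M [0.144 0.077 0.016] gap 9.5
slot-blade in tool (mm) [0.81 1.2 ]
key axis [615.76 -19.09] err to (616.35,-18.1) in tool [0.44 1.07] turned rad 1.189
```

View pics/crop4.png

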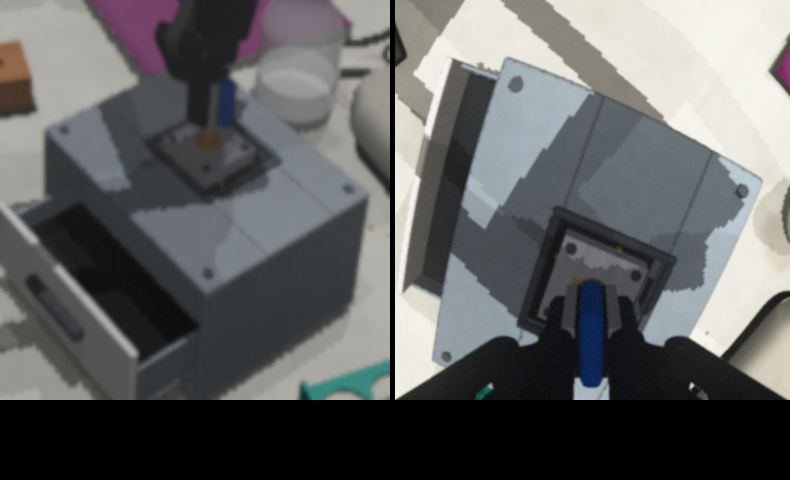

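Both views show the drawer sprung out, with the key upright and turned in the core. I'll relieve the press slightly, open, and retreat straight up.

play_rows --deltas '[[[0,0,-0.0008],[0,0,0],1],[[0,0,-0.0005],[0,0,-0.01],1],[[0,0,0],[0,0,0],0.8],[[0,0,0],[0,0,0],0.6],[[0,0,0],[0,0,0],0.5],[[0,0,0],[0,0,0],0.5],[[0,0,0],[0,0,0],0.5],[[0,0,0],[0,0,0],0.5]]' --force 20

```text
time: 18.7
tool_pos: [612.3, -15.3, 116.6]
tcp_rot: [-179.6, 0.0, 127.7]
ft_force: [0.9, 0.1, -0.3]
finger_gap: 42.4
```

```bash
python3 st.py
```

```text
t 18.7 p [612.28 -15.31 116.59] rot [-1.7956e+02  5.0000e-02  1.2765e+02] F [ 0.88  0.1  -0.26] M [-0.013 -0.073  0.047] gap 42.4
slot-blade in tool (mm) [-0.15  2.38]
key axis [614.29 -19.06] err to (616.35,-18.1) in tool [-0.49  2.21] turned rad 1.175
```

Released. Retreating up.

play_rows --deltas '[[[0,0,-0.005],[0,0,0],0.5],[[0,0,-0.015],[0,0,0],0.5],[[0,0,-0.025],[0,0,0],0.5],[[0,0,-0.03],[0,0,0],0.5],[[0,0,-0.03],[0,0,0],0.5],[[0,0,-0.02],[0,0,0],0.5],[[0,0,0],[0,0,0],0.5],[[0,0,0],[0,0,0],0.5]]'

```text
time: 19.7
tool_pos: [613.9, -14.7, 252.4]
tcp_rot: [-179.8, 0.3, 127.7]
ft_force: [-0.6, -0.6, -0.1]
finger_gap: 42.6
```

```bash
python3 st.py; python3 - <<'E'
from h import *
a=snap('scene','s4.png')[:,:,::-1]; b=snap('wrist','w6.png')[:,:,::-1]
o=np.zeros((480,790,3),np.uint8)
o[:400,:390]=cv2.resize(np.ascontiguousarray(a[230:370,300:460]),(390,400)); o[:400,395:790]=cv2.resize(b[0:400,100:540],(395,400)); cv2.imwrite('pics/crop5.png',o)
# bystander change between first and last scene pictures
d=cv2.absdiff(cv2.imread('pics/scene0.png'),np.ascontiguousarray(a)).max(2)
print('timer diff',d[220:250,190:235].mean(),'bottle diff',d[205:275,405:440].mean(),'ref wall',d[120:160,150:230].mean())
E
```

```text
t 19.7 p [613.86 -14.65 252.37] rot [-179.79    0.27  127.66] F [-0.64 -0.57 -0.05] M [ 0.062 -0.039  0.023] gap 42.6
slot-blade in tool (mm) [0.97 1.19]
key axis [615.87 -18.41] err to (616.35,-18.1) in tool [-0.05  0.57] turned rad 1.175
timer diff 13.120740740740741 bottle diff 9.899591836734693 ref wall 9.558125
```

View pics/crop5.png

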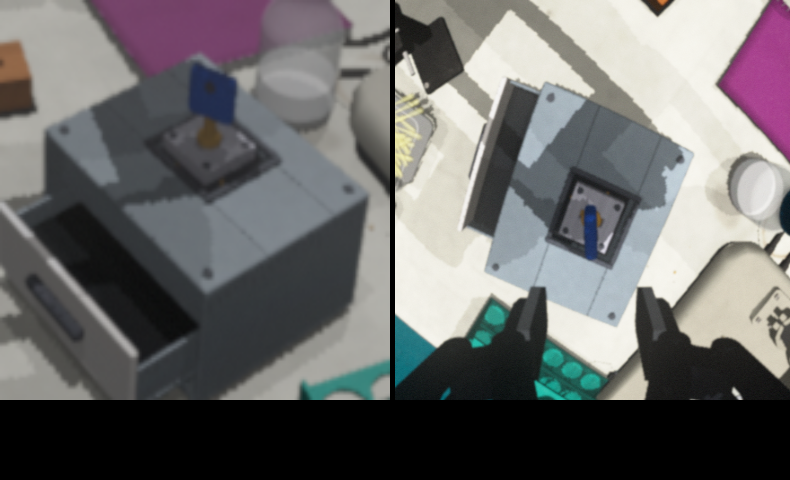

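The key stands home and turned in the lock, the drawer is fully out, and the gripper is clear.

```bash
python3 -c "
from h import *
print(r.hand_in())"
```

```text
the job is handed in; nothing more can be done
None
```

The key is in the lock, turned and let go, the drawer is out, and I handed the job in at about 20 s of the 64 s allowed.

- **Grasp and fit:** I lifted the key straight out of its stand. It sat about 4 mm off the tool centre along the head, so I allowed for that when lining up with the slot. It entered with hardly any force until the shoulder met the core.
- **Pressing and turning:** The highest vertical force I read was about 7 N, which I estimate pressed the core down by roughly 2.5 mm. I turned the gripper clockwise to about 1.19 rad. The barrel itself turned somewhat less because of the blade's play. The wrist twist I read stayed at or below 0.13 N m.
- **Last checks:** The final pictures show the drawer sprung out, the key upright in the core and the gripper clear above it.
- **Limits of the checks:** I read forces only at the end of each move, so brief peaks in between are not ruled out. I never measured how far the barrel itself turned. The timer patch of the scene picture changed slightly more than the plain wall (13 against 9.6 grey levels). I put that down to shadow and noise, since the arm did not go near the timer. The bottle patch matched the wall.

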